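Unplug the freshener dish and hold it ready at the jug

TASK

Take the freshener dish by its arch handle, pull it straight up so that its plug comes out of the dock, and turn it a quarter turn so that its pouring lip points to the side where the measuring jug stands. Bring the tip of the lip over the mouth of the jug, close above it without touching, and finish there still holding the dish level, ready to be tipped. Keep the dish level and the wooden ball in the middle of it all the time, do not push the jug about, and leave the other things where they are.

Things in the scene. Friction and masses are not known exactly. Their poses are not given: they have to be found in the camera images.
- dish: White dished plate, 100 mm diameter, loose, about 0.2 to 0.3 kg, with arch handle, pouring lip at its +x side and a plug below. Origin: centre of the underside of its hub, which rests on the dock's top; z up. At the start its axes are parallel to the dock's
- dish_handle (a point): Centre of the handle bar, 87 mm above the dish's origin, over its middle. The bar runs along the dish's y: flat-sided aluminium, 10 mm thick (along x), 14 mm high, 108 mm long, carried by posts at y = +-51 mm
- dish_lip (a point): Tip of the pouring lip, 66 mm from the dish's axis along its +x, 17 mm above its origin. The lip is a channel 26 mm wide that ends 72 mm from the axis
- dish_middle (a point): Middle of the dish's upper face, 4 mm above its origin. The face is flat over 24 mm diameter, then rises as a shallow cone (slope 0.24) to the rim, 13 mm above the origin
- dish_plug_end (a point): Lower end of the dish's plug, 34 mm below its origin. The plug is a rectangular bar 16 (x) by 22 (y) mm: it cannot turn before it is out of the socket
- ball_center (a point): Centre of the loose wooden ball, 32 mm diameter, 14 g, lying in the middle of the dish (at most about 3 mm off at the start)
- dock: Fixed white power base, 90 x 90 mm, 45 mm high, on the tray floor, which is 6 mm above the work surface. Origin: centre of its underside. A dark stub on its +x side belongs to the sprung latch in it
- dock_socket (a point): Centre of the mouth of the dock's socket, on its top; socket 38 mm deep. A sprung latch holds the plug: drawing it up takes a firm pull of about 8 to 16 N within the first 5 mm, then much less; the plug is clear once raised 34 mm
- jug: White ceramic measuring jug, loose, 0.35 kg, 84 mm diameter, 85 mm high, mouth 76 mm across, dark tick marks, loop handle on its -x side reaching 71 mm from its axis. Origin: centre of its underside. It stands about 165 mm from the dock on the dock's +y or -y side
- jug_mouth (a point): Centre of the jug's mouth, level with its rim, 85 mm above its underside
- basket: Blue open basket of pegs, 100 x 100 mm, 65 mm high (pegs stand to about 80 mm), on the dock's other side. Origin: centre of its underside. To be left alone
- bottle: Frosted bottle with twist cap, 60 mm diameter, 135 mm high, beyond the dock. Origin: centre of its underside. To be left alone
- clip: Flat steel spring clip, 55 mm long, 22 mm high, in front of the dock. To be left alone
- knob: Wooden cupboard knob, 38 mm diameter, 34 mm high, in front of the dock. To be left alone
- tin: Round tin, 66 mm diameter, 70 mm high, beyond the dock. To be left alone
Mind the look-alikes: they are no part of the job. Leave any orange look-alike of the jug alone. What is shaped like the dish but yellow is not meant.

How it is judged:
By the outcome, as a careful person would: the job done as asked, in the order asked, and still so for the second after the job is handed in, while the arm keeps its last pose, push and grip.
It also fails if it takes over 51 s, if anything falls off the work surface, if the arm or the gripper's body presses on something with over 40 N, if the wrist force passes 120 N, or if a joint passes its speed limit or range.

ROBOT

A 6-joint arm with a two-finger parallel gripper is mounted at the origin on the work surface. World frame = base frame: x ahead of the robot, y to its left, z up, the work surface at z = 0. Lengths are in mm, angles in rad, forces in N, time in s.
With the tool pointing down it reaches from about 275 to 750 mm from the base axis. Payload 10.2 kg.
Tool frame: the origin (TCP) lies midway between the tips of the shut fingers; the grasp point (between the pads) lies 19 mm behind it (ctrl.grasp_offset is the distance from the TCP to the grasp point, in mm); z points along the fingers, y is the line along which they close (so a half turn about z gives the same grasp; the last joint's range is limited). The gripper opens to 85 mm and grips with 20 to 120 N. Pads are 22 mm wide; open, the fingers measure 114 mm over their backs; the gripper's body (76 mm by 85 mm) begins 54 mm behind the grasp point. The pads swing forward as they close: fully open they stand 13 mm farther back than shut.
Start: joints at [-1.423, 0.313, 1.498, -0, 1.331, -0.223], TCP at [190.227, -489.331, 231.294] pointing down, gripper open.
Joint ranges: [-2.94, 2.94], [-0.97, 2.17], [0.19, 2.56], [-1.23, 4.37], [0.02, 3.11], [-2.88, 2.88]. Speed limits (rad/s): [2.39, 2.39, 3.01, 3.14, 3.14, 3.14].

INTERFACE

Orientations are given as a unit quaternion [w, x, y, z].
In Python, from rig import ctrl, viewer, models gives the robot as it stands. The module is installed in compiled form; this text tells all that it offers.
- The arm moves only by the shell command python3 -m pendant 'ROWS' [OPENING] [FORCE]. ROWS is text: rows parted by semicolons, each of 4 numbers parted by spaces: the shift along the tool's x, y, z in m, then the turn about the tool's z in rad. In form: x y z yaw; .... A call has 1 to 10 rows; each row shifts and turns the commanded pose from where the row before left it, along the tool's axes as they then stand; what a row does not reach is not made up. A row lasts 1/8 s, in which the tool goes at most 62.5 mm and 10.7 degrees, less where a joint would pass 70% of its speed; a pose out of reach is approached as far as the arm can. A call is refused whole if a number of a shift passes 0.0625 or a number of a turn 0.188, either way. A call with a gripper value outside its range is refused whole. OPENING is the opening, from 0 (shut) to 1 (fully open), set as the call begins (- or left out, the last holds). The fingers move at their own pace and stop on an object; FORCE is the grip in N (left out, the last holds). Time passes only in rows, so rows that do not move let the fingers close. It gives the time, the measured TCP pose, the force, the opening and the grip force at its end, in the units of the state.
- ctrl.sense(): the state, without advancing time (a new reading comes with each control period).
- viewer.capture(name): name is "scene" or "side" or "wrist"; returns a dict with "color" (400x640x3 uint8, red, green, blue), "vertical_fov" (degrees; the focal length in pixels is half the picture's height over the tangent of half this angle, whatever the lens; pixels are square), "cx", "cy" (the principal point, pixels), "pose" (4x4, takes a point from camera to world coordinates). Camera axes: x right, y down, z forward; pixel columns grow to the right and rows downward; lengths in mm; the calibration is good to about 2 mm. A picture is of the moment at which its call begins. There is no depth.
- ctrl.finish_job(): hands the job in; it is judged then, once.
Trained networks look in the newest picture that a camera, given by its name, has taken for a name from the list of things; names that differ only in an ending like _2 or _b are one class to them, and where a whole thing is asked for, a point or a joint stands for the part that bears it (a point fixed in the world has none). Each returns a list of dicts, best first, with "p" (0 to 1); they miss things now and then, are a little off and sometimes report something else, mostly with a low value. They report only what shows in the picture. A call takes as long as a camera call. They do not tell look-alikes from the thing itself.
- models.boxes_of(camera, query): "at" ([x, y, z] in mm, in world coordinates, good to about 4 mm: the middle of the surface that is visible of it).
The state is a dict: "time_s": time; "joints": joint angles; "dq": joint speeds; "tau": joint torques, N m; "eef_pos": TCP position; "ee_rot": TCP orientation; "force": force on the tool from outside, world axes, zero at the start; "wrist_torque": the same for the moment, N m; "grip_width": opening from 0.0 (shut) to 1.0 (fully open); "grip_force": force on a finger pad.
Only numpy, scipy, OpenCV 4.12 (cv2) and the standard library are available. Lean on these libraries where they do the work, as an engineer would, in place of code of your own. Each camera call takes 0.05 s, during which the arm holds its last target. There are 200 camera calls.

## Working session

There is one attempt and no reset: what is moved stays moved. The work goes in short steps, Python scripts to look and compute and a shell command to move; the robot and the scene stay as the last step left them, time stands still between calls to the robot, and variables do not carry over. Pictures are saved under pics/ and viewed, at most 10 in all, crops included, and the job is handed in when it is done.

```bash
mkdir -p pics; cat > h.py <<'E'
from rig import ctrl, viewer, models
import numpy as np, cv2
def cap(n):
    c=viewer.capture(n); h,w=c["color"].shape[:2]
    f=h/2/np.tan(np.radians(c["vertical_fov"])/2)
    return c["color"],f,c["cx"],c["cy"],np.array(c["pose"])
def proj(c,p):
    _,f,cx,cy,T=c; q=np.linalg.inv(T)@np.r_[p,1]; return np.array([cx+f*q[0]/q[2],cy+f*q[1]/q[2]])
def ray(c,uv):
    _,f,cx,cy,T=c; d=T[:3,:3]@np.array([(uv[0]-cx)/f,(uv[1]-cy)/f,1]); return T[:3,3],d/np.linalg.norm(d)
def atz(c,uv,z):
    o,d=ray(c,uv); return o+d*(z-o[2])/d[2]
def tri(l):
    A=np.zeros((3,3));b=np.zeros(3)
    for c,uv in l:
        o,d=ray(c,uv);M=np.eye(3)-np.outer(d,d);A+=M;b+=M@o
    return np.linalg.solve(A,b)
def save(c,name): cv2.imwrite("pics/"+name,cv2.cvtColor(c[0],cv2.COLOR_RGB2BGR))
E
python3 - <<'E'
from h import *
np.set_printoptions(precision=1,suppress=True)
ims=[]
for n in("scene","side"):
    c=cap(n); save(c,n+".png"); print(n,c[1:4],c[4][:3,3])
    for q in["dish_handle","dish_lip","dish_middle","ball_center","dish","dock","dock_socket","jug","jug_mouth","basket","bottle"]:
        print(q,[(np.array(r["at"]),round(r["p"],2),proj(c,r["at"])) for r in models.boxes_of(n,q)[:3]])
s=ctrl.sense();print(s["eef_pos"],s["ee_rot"],s["force"])
E
```

```text
scene (np.float64(501.11958673771557), 324.3224167900213, 194.10652100500909) [1317.3  392.1 1528.3]
dish_handle [(array([242.5, 478.9,  48. ]), 0.97, array([489.4, 198. ])), (array([582. , 106.8,  35.8]), 0.75, array([351. , 236.6])), (array([550.5,  87.6,  65.8]), 0.61, array([350. , 222.6]))]
dish_lip [(array([551.6,  88.4,  61.3]), 0.78, array([350. , 223.6])), (array([241.9, 481.9,  46.4]), 0.72, array([490.1, 198.4])), (array([569.4, -79. ,  55. ]), 0.34, array([303.3, 210.1]))]
dish_middle [(array([245.4, 483.1,  44.1]), 0.97, array([490. , 199.7])), (array([548.4,  87.5,  61.5]), 0.65, array([350.2, 222.7])), (array([547.3,  83.9,  79.1]), 0.35, array([349.5, 219.5]))]
ball_center [(array([569.4, -77.9,  54.9]), 0.62, array([303.6, 210.2])), (array([544.2,  87.6,  79.8]), 0.57, array([350.9, 219. ])), (array([544.3,  90.6,  58.5]), 0.49, array([351.5, 222.5]))]
dish [(array([242.4, 477.8,  44.9]), 0.96, array([488.8, 198.3])), (array([546.8,  93.4,  57.8]), 0.95, array([351.9, 223.6]))]
dock [(array([579.3, 104.8,  37. ]), 0.52, array([350.8, 235.5]))]
dock_socket [(array([55
[... 1370 characters left out ...]
.1, 119.2,  34.4]), 0.74, array([287.3, 241.3])), (array([537.1,  88.1,  66.9]), 0.49, array([284.8, 222.5]))]
jug [(array([ 246.1, -321.1,   62.2]), 0.72, array([435.5, 191. ])), (array([573.3, -60.4,  64.7]), 0.67, array([305.6, 192.4])), (array([ 360.1, -522.7,   60.4]), 0.51, array([429.8, 150.9]))]
jug_mouth [(array([567.9, -53.7,  65.9]), 0.85, array([305.7, 193.9])), (array([ 247.1, -318.9,   58.8]), 0.66, array([434.8, 192. ])), (array([ 357.5, -520.8,   64.7]), 0.59, array([430.5, 150.4]))]
basket [(array([484.7, 251.9,  50.7]), 0.93, array([261.5, 269. ]))]
bottle [(array([653.3, 237.3,  79. ]), 0.88, array([219. , 231.5]))]
[ 190.2 -489.3  231.3] [0.  1.  0.2 0. ] [-0.   0.3  0.3]
```

View pics/scene.png

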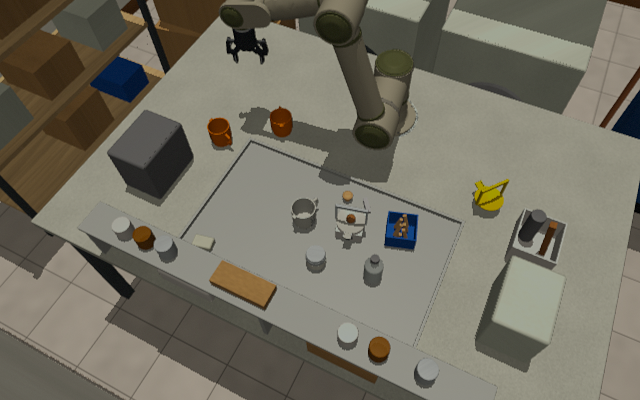

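```bash
python3 -c "
import cv2
a=cv2.imread('pics/scene.png')[170:290,260:420];b=cv2.imread('pics/side.png')[160:290,220:350]
import numpy as np
a=cv2.resize(a,None,fx=2.5,fy=2.5,interpolation=2);b=cv2.resize(b,(390,390),interpolation=2)
o=np.zeros((390,800,3),'uint8');o[:300,:400]=a;o[:390,405:795]=b;cv2.imwrite('pics/crop1.png',o)"
```

```text
(no output)
```

View pics/crop1.png

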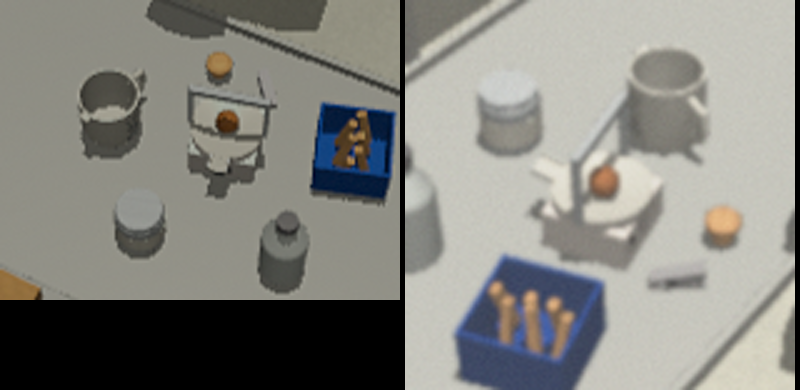

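The white dish is at scene (350,222) and is my target. Its lip points toward the bottom of the picture (world +x). The yellow look-alike at (490,197) is not meant. The white jug is at (304,210) on the dock's -y side; the orange jugs at (220,132) and (281,122) are to be left alone. The crop confirms the choice: white dish with a ball and arch handle, lip pointing away from the basket and the knob.

```bash
cat >> h.py <<'E'
from scipy.spatial.transform import Rotation as R
def tool():
    s=ctrl.sense(); q=s["ee_rot"]; return np.array(s["eef_pos"]),R.from_quat([q[1],q[2],q[3],q[0]]).as_matrix(),s
E
python3 - <<'E'
from h import *
np.set_printoptions(precision=3,suppress=True)
a=cap("scene");b=cap("side")
L=tri([(a,(336,206.8)),(b,(294.3,191.7))]);Rr=tri([(a,(368.8,210)),(b,(276.3,215))])
print(L,Rr,(L+Rr)/2,np.linalg.norm(L-Rr),np.degrees(np.arctan2(*(Rr-L)[[1,0]])))
p,M,s=tool();print(p,M)
c=cap("wrist");W=c[4];print("cam in tool",M.T@(W[:3,3]-p),M.T@W[:3,:3],c[1])
t=np.array([545,88,300]);print("shift",M.T@(t-p))
E
```

```text
[550.18   32.132 136.364] [522.524 139.016 142.613] [536.352  85.574 139.488] 110.58032459577576 104.50669691559014
[ 190.211 -489.345  231.298] [[ 0.932  0.362 -0.   ]
 [ 0.362 -0.932  0.   ]
 [-0.    -0.    -1.   ]]
cam in tool [  85.131    0.491 -143.631] [[ 0.    -0.945 -0.326]
 [ 1.     0.     0.   ]
 [ 0.    -0.326  0.945]] 342.8664893196708
shift [ 539.875 -409.558  -68.703]
```

```bash
python3 -m pendant '0.045 -0.034 -0.006 0;0.045 -0.034 -0.006 0;0.045 -0.034 -0.006 0;0.045 -0.034 -0.006 0;0.045 -0.034 -0.006 0;0.045 -0.034 -0.006 0;0.045 -0.034 -0.006 0;0.045 -0.034 -0.006 0;0.045 -0.034 -0.006 0;0.045 -0.034 -0.006 0' 1 && python3 -m pendant '0.045 -0.034 -0.004 0;0.036 -0.034 -0.004 0;0 0 0 -0.18;0 0 0 -0.18;0 0 0 -0.18;0 0 0 -0.18;0 0 0 -0.18;0 0 0 -0.18;0 0 0 -0.18;0 0 0 -0.18'
python3 - <<'E'
from h import *
np.set_printoptions(precision=3,suppress=True)
p,M,s=tool();print(p,M,s["joints"],s["force"])
c=cap("wrist");save(c,"w1.png")
for q in["dish_handle","dish_lip","ball_center","dish","jug_mouth","dock"]:
    print(q,[(np.array(r["at"]),round(r["p"],2),proj(c,r["at"])) for r in models.boxes_of("wrist",q)[:3]])
E
```

```text
time_s: 2.6
eef_pos: [487.2, -7.6, 291.7]
ee_rot: [0.0, 0.983, 0.184, 0.0]
force: [0.5, -0.8, 0.9]
grip_width: 1.002
grip_force: 0.0
time_s: 3.85
eef_pos: [537.3, 83.4, 299.3]
ee_rot: [-0.0, 0.615, 0.789, -0.0]
force: [-1.1, -0.1, 0.7]
grip_width: 0.996
grip_force: 0.0
[537.297  83.369 299.269] [[-0.243  0.97  -0.   ]
 [ 0.97   0.243  0.   ]
 [ 0.    -0.    -1.   ]] [-0.062  0.317  1.316  0.     1.508 -0.308] [-1.123 -0.103  0.717]
dish_handle [(array([544.1,  92.3,  65.9]), 0.55, array([328.662, 156.089]))]
dish_lip [(array([542.9,  91.1,  63.5]), 0.72, array([327.315, 156.427]))]
ball_center [(array([533.2,  82.8,  79.9]), 0.81, array([316.942, 164.7  ]))]
dish [(array([541.6,  89.9,  63.7]), 0.84, array([325.928, 157.21 ]))]
jug_mouth [(array([577.4, -87.7,  60.7]), 0.68, array([318.772, 294.118])), (array([ 223.6, -312.8,   73.2]), 0.61, array([ 33.097, 380.676]))]
dock [(array([516.6, 115.3,  53.1]), 0.93, array([309.805, 128.196])), (array([500.8, 223.2,  16.5]), 0.26, array([319.583,  25.61 ]))]
```

View pics/w1.png

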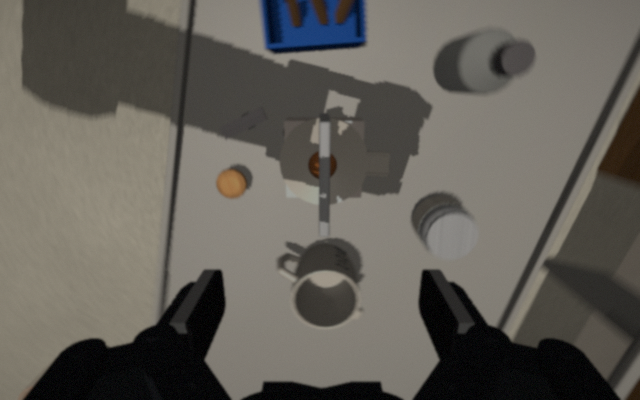

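The wrist view shows the handle bar running from (324,114) to (323,236), nearly parallel to tool x. The ball is in the middle at (321,164), the lip points right at (378,163), and the jug mouth is around (326,300).

```bash
python3 - <<'E'
from h import *
np.set_printoptions(precision=2,suppress=True)
a=cap("scene");b=cap("side");c=cap("wrist")
save(a,"s2.png");save(b,"d2.png")
p,M,s=tool()
L=atz(c,(323.5,236),144);H=atz(c,(324.5,114.5),144);m=(L+H)/2
print(L,H,m,np.linalg.norm(H-L),np.degrees(np.arctan2(*(H-L)[[1,0]])), "tool x ang",np.degrees(np.arctan2(M[1,0],M[0,0])))
for e,u,v,w in(("L",(336,206.8),(294.3,191.7),(323.5,236)),("H",(368.8,210),(276.3,215),(324.5,114.5))):
    print(e,tri([(a,u),(b,v),(c,w)]),tri([(a,u),(c,w)]),tri([(b,v),(c,w)]))
t=m.copy();t[2]=300;print("shift",M.T@(t-p))
# overlay: crops x4 for bar and jug in wrist image
im=cv2.cvtColor(c[0],cv2.COLOR_RGB2BGR)[95:345,230:400]
cv2.imwrite("pics/w1c.png",cv2.resize(im,None,fx=2.4,fy=2.4,interpolation=cv2.INTER_CUBIC))
E
```

```text
[552.84  31.21 144.  ] [526.75 141.11 144.  ] [539.8   86.16 144.  ] 112.94603825262848 103.35248486718295 tool x ang 103.69203722916978
L [551.6   30.84 137.05] [554.13  34.05 140.57] [552.99  24.5  133.  ]
H [524.18 139.77 143.22] [526.7  140.91 150.3 ] [525.32 139.38 140.83]
shift [ 2.15  3.1  -0.72]
```

View pics/w1c.png

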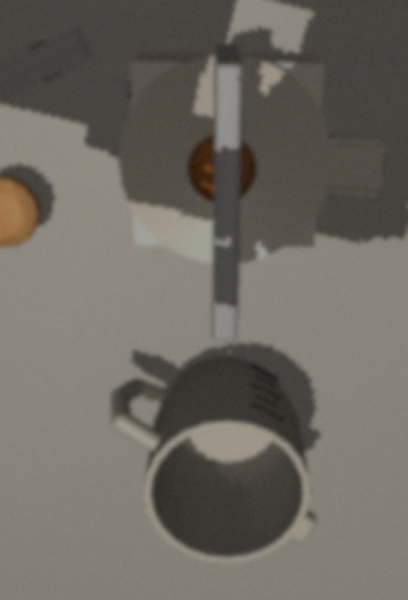

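Bar centre line is at crop column 228. The top-face ends are at crop rows 62 and 338; above 62 is the post's outer face. The jug rim ellipse is centred at crop (227,490).

```bash
python3 - <<'E'
from h import *
np.set_printoptions(precision=2,suppress=True)
c=cap("wrist")
p,M,s=tool()
g=lambda u,v:(230+u/2.4,95+v/2.4)
L=atz(c,g(226,338),144.5);H=atz(c,g(229,61),144.5);m=(L+H)/2
print(L,H,m,np.linalg.norm(H-L),np.degrees(np.arctan2(*(H-L)[[1,0]])))
print("shift",M.T@(m-p))
J=atz(c,g(227,490),91);print("jug",J,np.linalg.norm(atz(c,g(145,490),91)-atz(c,g(309,490),91)),np.linalg.norm((J-m)[:2]),np.degrees(np.arctan2(*(J-m)[[1,0]])))
lip=atz(c,g(383,165),68);print("lip",lip,np.linalg.norm((lip-m)[:2]),np.degrees(np.arctan2(*(lip-m)[[1,0]])))
E
```

```text
[553.37  31.76 144.5 ] [528.65 136.57 144.5 ] [541.01  84.17 144.5 ] 107.68417746602317 103.27067703002339
shift [ -0.11   3.8  154.79]
jug [580.12 -73.17  91.  ] 82.29793845687668 162.1213571068898 -76.04278634572748
lip [612.11 100.36  68.  ] 72.91743410774953 12.830856192130083
```

```bash
python3 -m pendant '0 0.0038 0.03 0;0 0 0.03 0;0 0 0.03 0;0 0 0 0'
python3 - <<'E'
from h import *
np.set_printoptions(precision=2,suppress=True)
c=cap("wrist");p,M,s=tool();print(p,s["force"])
im=cv2.cvtColor(c[0],cv2.COLOR_RGB2BGR)
cv2.imwrite("pics/w2.png",im)
for y in(-54,0,54):
    for x in (-5,5): print(x,y,proj(c,p+M@np.array([y,x,0])-[0,0,p[2]-145]))
E
```

```text
time_s: 4.9
eef_pos: [540.1, 84.3, 207.8]
ee_rot: [-0.002, 0.618, 0.787, -0.001]
force: [-0.1, 0.5, 0.7]
grip_width: 1.006
grip_force: 0.0
[540.95  84.27 209.52] [-0.04 -0.34  0.29]
-5 -54 [314.54 291.66]
5 -54 [328.82 291.69]
-5 0 [313.98 220.12]
5 0 [329.38 220.14]
-5 54 [313.32 136.31]
5 54 [330.05 136.32]
```

View pics/w2.png

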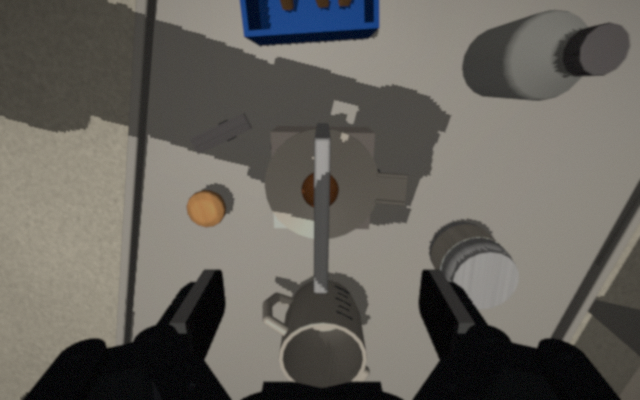

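The bar spans columns 314–329 and rows 137–291, matching the prediction in position, direction and height. I go down and grip.

```bash
python3 -m pendant '0 0 0.025 0;0 0 0.025 0;0 0 0.025 0;0 0 0.015 0;0 0 0 0;0 0 0 0' && python3 -m pendant '0 0 0 0;0 0 0 0;0 0 0 0;0 0 0 0;0 0 0 0;0 0 0 0;0 0 0 0;0 0 0 0' 0 70 && python3 -c "
from h import *
p,M,s=tool();print(p,s['force'],s['wrist_torque'],s['grip_force'],s['grip_width'])"
```

```text
time_s: 5.7
eef_pos: [541.7, 84.2, 120.6]
ee_rot: [0.001, 0.617, 0.787, 0.001]
force: [-0.3, 0.5, 0.1]
grip_width: 0.997
grip_force: 0.0
time_s: 6.7
eef_pos: [541.0, 84.2, 119.4]
ee_rot: [0.0, 0.617, 0.787, 0.0]
force: [-1.2, -1.2, 3.3]
grip_width: 0.099
grip_force: 68.9
[541.00508654  84.22795517 119.39997506] [-1.22479862 -1.17588776  3.2763749 ] [-0.07249009  0.36103176 -0.03246529] 68.9183521270752 0.09879115098100962
```

```bash
python3 -m pendant '0 0 -0.001 0;0 0 -0.001 0;0 0 -0.001 0;0 0 -0.001 0;0 0 -0.001 0;0 0 -0.001 0;0 0 -0.001 0;0 0 -0.001 0' && python3 -m pendant '0 0 -0.002 0;0 0 -0.002 0;0 0 -0.003 0;0 0 -0.003 0;0 0 -0.003 0;0 0 -0.003 0;0 0 -0.003 0;0 0 -0.003 0;0 0 -0.002 0;0 0 0 0'
python3 - <<'E'
from h import *
np.set_printoptions(precision=2,suppress=True)
c=cap("wrist");p,M,s=tool();print(p,s["force"],s["wrist_torque"])
im=cv2.cvtColor(c[0],cv2.COLOR_RGB2BGR);cv2.imwrite("pics/w3.png",im)
print([(np.array(r["at"]),round(r["p"],2),proj(c,r["at"])) for r in models.boxes_of("wrist","ball_center")[:2]])
E
```

```text
time_s: 7.7
eef_pos: [541.0, 84.2, 127.5]
ee_rot: [0.0, 0.617, 0.787, 0.0]
force: [-1.9, -0.6, -7.0]
grip_width: 0.098
grip_force: 68.9
time_s: 8.95
eef_pos: [541.1, 84.3, 151.5]
ee_rot: [0.0, 0.617, 0.787, 0.0]
force: [-1.1, -0.4, -2.0]
grip_width: 0.102
grip_force: 69.5
[541.04  84.28 151.33] [-0.04 -1.17 -1.89] [ 0.02  0.   -0.03]
[(array([532.2,  86.7, 109.4]), 0.62, array([306.24, 225.91])), (array([522.9, 123.4,  53. ]), 0.3, array([308.38, 145.11]))]
```

View pics/w3.png

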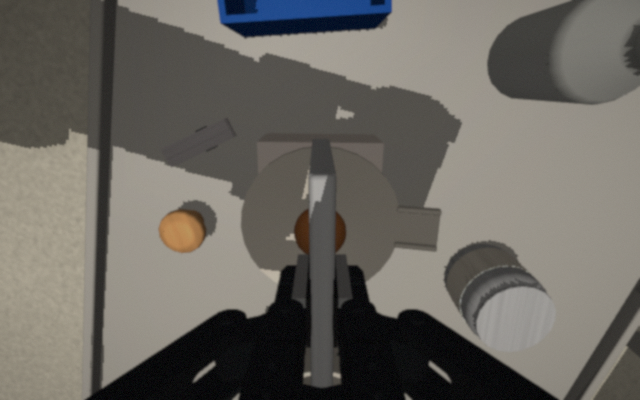

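Dish raised 32 mm and held. The ball is centred at (320,230) in the dish, and the lip points right. I lift further, then turn slowly.

```bash
python3 -m pendant '0 0 -0.002 0;0 0 -0.003 0;0 0 -0.004 0;0 0 -0.005 0;0 0 -0.005 0;0 0 -0.004 0;0 0 -0.003 0;0 0 -0.002 0;0 0 0 0.01;0 0 0 0.03' && python3 -m pendant '0 0 0 0.04;0 0 0 0.05;0 0 0 0.05;0 0 0 0.05;0 0 0 0.05;0 0 0 0.05;0 0 0 0.05;0 0 0 0.05;0 0 0 0.05;0 0 0 0.05' && python3 -m pendant '0 0 0 0.05;0 0 0 0.05;0 0 0 0.05;0 0 0 0.05;0 0 0 0.05;0 0 0 0.05;0 0 0 0.05;0 0 0 0.05;0 0 0 0.05;0 0 0 0.05' && python3 -m pendant '0 0 0 0.05;0 0 0 0.05;0 0 0 0.05;0 0 0 0.05;0 0 0 0.05;0 0 0 0.05;0 0 0 0.05;0 0 0 0.05;0 0 0 0.04;0 0 0 0.03' && python3 -m pendant '0 0 0 0.02;0 0 0 0.01;0 0 0 0'
python3 - <<'E'
from h import *
np.set_printoptions(precision=2,suppress=True)
c=cap("wrist");p,M,s=tool();print(p,M,s["force"],s["wrist_torque"],s["joints"])
a=cap("scene")
for n,k in(("wrist",c),("scene",a)):
  for q in("ball_center","jug_mouth","dish_lip"):
    print(q,[(np.array(r["at"]),round(r["p"],2),proj(k,r["at"])) for r in models.boxes_of(n,q)[:2]])
o=np.zeros((400,800,3),'uint8')
o[:,:480]=cv2.cvtColor(c[0],cv2.COLOR_RGB2BGR)[:,80:560]
o[:320,480:]=cv2.resize(cv2.cvtColor(a[0],cv2.COLOR_RGB2BGR)[180:260,280:360],(320,320),interpolation=2);cv2.imwrite("pics/w4.png",o)
E
```

```text
time_s: 10.3
eef_pos: [540.9, 84.2, 179.1]
ee_rot: [-0.0, 0.634, 0.774, -0.0]
force: [-0.3, 0.8, -2.4]
grip_width: 0.104
grip_force: 69.5
time_s: 11.55
eef_pos: [540.9, 84.3, 179.2]
ee_rot: [-0.0, 0.803, 0.596, -0.0]
force: [0.0, 0.4, -2.5]
grip_width: 0.101
grip_force: 69.5
time_s: 12.8
eef_pos: [540.9, 84.3, 179.1]
ee_rot: [-0.0, 0.925, 0.379, -0.0]
force: [-0.1, -1.5, -3.0]
grip_width: 0.101
grip_force: 69.5
time_s: 14.05
eef_pos: [540.9, 84.3, 179.2]
ee_rot: [-0.0, 0.988, 0.154, -0.0]
force: [-0.1, -0.1, -2.2]
grip_width: 0.105
grip_force: 69.5
time_s: 14.42
eef_pos: [541.0, 84.2, 179.3]
ee_rot: [-0.0, 0.99, 0.14, -0.0]
force: [-0.1, 0.4, -2.8]
grip_width: 0.101
grip_force: 69.5
[540.98  84.26 179.29] [[ 0.96  0.28 -0.  ]
 [ 0.28 -0.96 -0.  ]
 [-0.    0.   -1.  ]] [-0.69  0.05 -2.79] [ 0.01  0.   -0.03] [-0.06  0.41  1.51 -0.    1.23  1.23]
ball_center [(array([544.2,  93.3, 139. ]), 0.61, array([307.49, 227.44]))]
jug_mouth [(array([580.2, -90.8,  64. ]), 0.62, array([543.46, 209.14]))]
dish_lip [(array([551.2,  90.4, 122.5]), 0.83, array([315.99, 208.13]))]
ball_center [(array([557.2,  92. , 117.3]), 0.46, array([350.8 , 216.94])), (array([545.4,  90.9, 137.2]), 0.45, array([352.19, 210.86]))]
jug_mouth [(array([ 400.7, -524.8,   58.6]), 0.68, array([219.63, 131.52])), (array([567. , -78.2,  52.8]), 0.64, array([303.85, 209.94]))]
dish_lip [(array([245.3, 480.7,  41.9]), 0.93, array([489.19, 199.73])), (array([557.1,  92.6, 119.8]), 0.88, array([351. , 216.6]))]
```

View pics/w4.png

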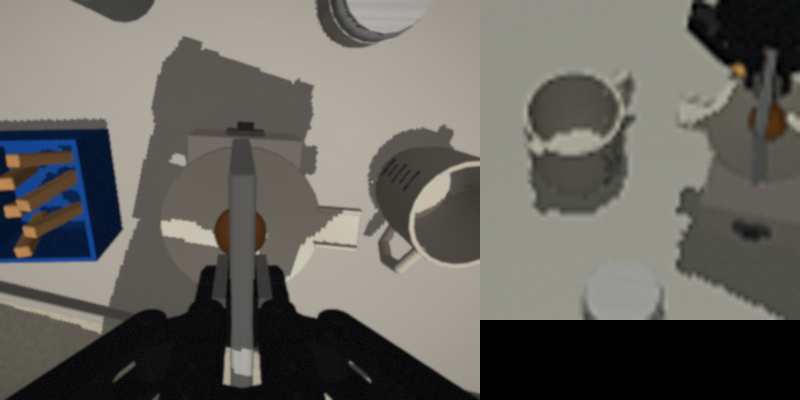

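The dish is turned: the lip points right at the jug in the wrist view (tip at crop (360,228)) and left at the jug in the scene view. The ball is still in the middle at crop (240,232). The jug rim in the scene crop is centred near (574,112).

```bash
python3 - <<'E'
from h import *
np.set_printoptions(precision=2,suppress=True)
a=cap("scene");c=cap("wrist");p,M,s=tool()
print("jug scene",atz(a,(303.5,208),91))
im=cv2.cvtColor(c[0],cv2.COLOR_RGB2BGR)
# wrist rim: project circle of candidate positions
o=im.copy()
for J,col in(((580.1,-73.2,91),(0,0,255)),):
    for z,col in ((91,(0,0,255)),):
        pts=np.array([proj(c,np.array(J)+[42*np.cos(t),42*np.sin(t),0]) for t in np.linspace(0,6.28,80)]).astype(int)
        cv2.polylines(o,[pts],True,col,1)
cv2.imwrite("pics/w5.png",cv2.resize(o[120:320,400:640],(720,600),interpolation=2))
for z in(121,128,135): 
    t=atz(c,(440,228),z);print("lip",t,M.T@(t-p))
J=np.array([580.1,-73.2,91]);print("jug in tool",M.T@(J-p),np.degrees(np.arctan2(*(J-p)[[1,0]])),np.degrees(np.arctan2(M[1,1],M[0,1])))
E
```

```text
jug scene [580.21 -70.56  91.  ]
lip [559.63  10.3  121.  ] [-2.59 76.22 58.3 ]
lip [561.83  13.67 128.  ] [ 0.46 73.59 51.3 ]
lip [564.02  17.04 135.  ] [ 3.5  70.96 44.3 ]
jug in tool [ -6.06 162.12  88.3 ] -76.05245479250235 -73.9113874923957
```

View pics/w5.png

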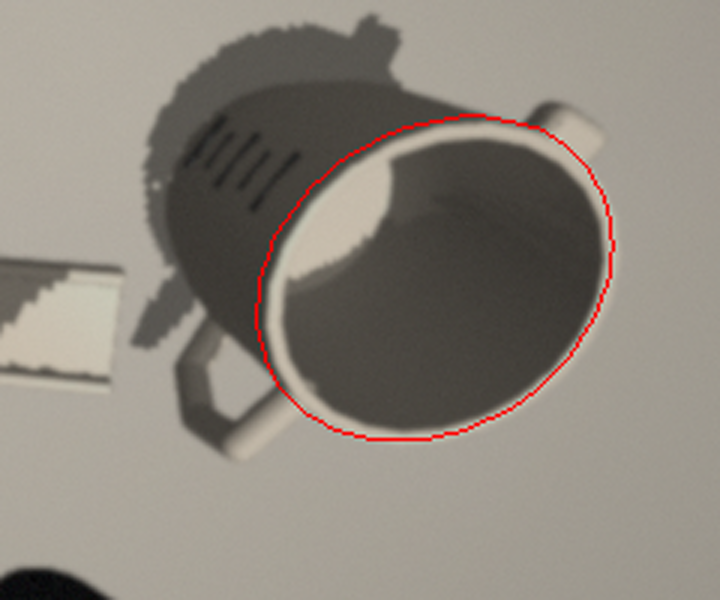

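The predicted rim circle coincides with the picture, so the jug is at (580,-73). I make the last 0.04 rad of turn, then a slow 92 mm shift.

```bash
python3 -m pendant '0 0 0 0.01;0 0 0 0.02;0 0 0 0.01;0 0 0 0;0 0.001 0 0;0 0.002 0 0;0 0.003 0 0;0 0.004 0 0;0 0.004 0 0;0 0.004 0 0' && python3 -m pendant '0 0.004 0 0;0 0.004 0 0;0 0.004 0 0;0 0.004 0 0;0 0.004 0 0;0 0.004 0 0;0 0.004 0 0;0 0.004 0 0;0 0.004 0 0;0 0.004 0 0' && python3 -m pendant '0 0.004 0 0;0 0.004 0 0;0 0.004 0 0;0 0.004 0 0;0 0.004 0 0;0 0.004 0 0;0 0.004 0 0;0 0.003 0 0;0 0.002 0 0;0 0.001 0 0' && python3 -m pendant '0 0 0.001 0;0 0 0.002 0;0 0 0.002 0;0 0 0.002 0;0 0 0.002 0;0 0 0.001 0;0 0 0 0;0 0 0 0'
python3 - <<'E'
from h import *
np.set_printoptions(precision=2,suppress=True)
a=cap("scene");b=cap("side");c=cap("wrist");p,M,s=tool();print(p,s["ee_rot"],s["force"],s["wrist_torque"])
J=np.array([580.1,-73.2,91]);print("jug in tool",M.T@(J-p))
g=lambda k:cv2.cvtColor(k[0],cv2.COLOR_RGB2BGR)
tip=p+M@np.array([0,66,0]);tip[2]=p[2]-119.4+51+17;print("tip",tip)
o=np.zeros((580,800,3),'uint8')
W=g(c)
pts=np.array([proj(c,J+[42*np.cos(t),42*np.sin(t),0]) for t in np.linspace(0,6.28,80)]).astype(int)
o[:320,:480]=W[60:380,140:620]
o[:320,480:]=cv2.resize(g(a)[170:250,270:350],(320,320),interpolation=2)
sd=g(b);u=proj(b,tip).astype(int);print("side px",u,proj(a,tip),proj(c,tip))
o[320:,:480]=cv2.resize(sd[u[1]-32:u[1]+33,u[0]-60:u[0]+60],(480,260),interpolation=2)
cv2.imwrite("pics/w6.png",o)
E
```

```text
time_s: 16.18
eef_pos: [545.3, 66.4, 179.3]
ee_rot: [-0.0, 0.993, 0.12, -0.0]
force: [-0.7, -0.6, -2.6]
grip_width: 0.103
grip_force: 69.5
time_s: 17.42
eef_pos: [554.9, 27.7, 179.3]
ee_rot: [-0.0, 0.993, 0.12, -0.0]
force: [-0.3, 0.3, -2.2]
grip_width: 0.101
grip_force: 69.5
time_s: 18.68
eef_pos: [562.9, -5.2, 179.3]
ee_rot: [0.0, 0.993, 0.12, 0.0]
force: [-0.8, 0.8, -2.1]
grip_width: 0.104
grip_force: 69.5
time_s: 19.68
eef_pos: [563.0, -5.1, 169.4]
ee_rot: [0.0, 0.993, 0.12, 0.0]
force: [-1.1, -0.7, -2.5]
grip_width: 0.102
grip_force: 69.5
[562.94  -5.09 169.33] [0.   0.99 0.12 0.  ] [ 0.33  0.25 -1.86] [-0.02 -0.02  0.02]
jug in tool [ 0.42 70.24 78.33]
tip [578.68 -69.18 117.93]
side px [305 177] [303.68 203.59] [427.59 228.65]
```

View pics/w6.png

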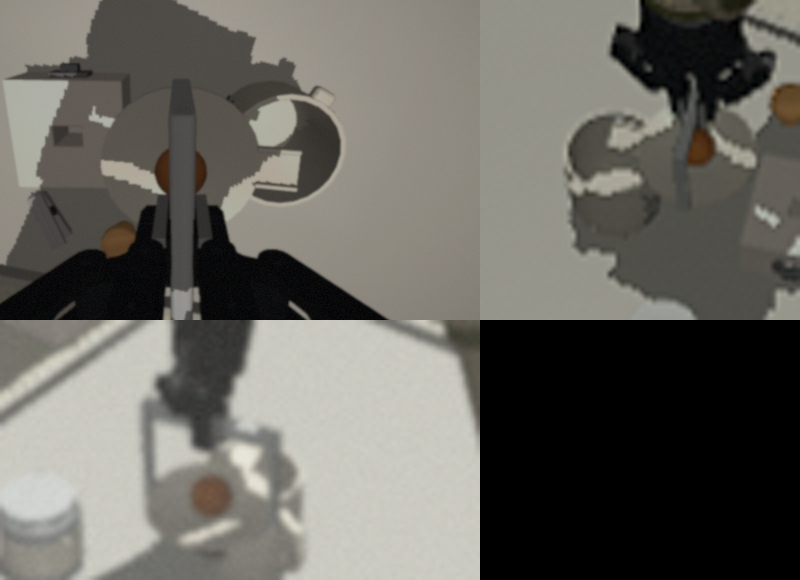

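The tip is over the mouth, about 4 mm short of its centre and 27 mm above the rim. The ball is central and the jug unmoved. I lower 5 mm more, which still leaves about 5 mm under the hub, and settle.

```bash
python3 -m pendant '0 0.001 0.001 0;0 0.001 0.001 0;0 0 0.001 0;0 0 0.001 0;0 0 0.001 0;0 0 0 0;0 0 0 0;0 0 0 0;0 0 0 0;0 0 0 0'
python3 - <<'E'
from h import *
np.set_printoptions(precision=2,suppress=True)
c=cap("wrist");p,M,s=tool();print(p,s["force"],s["wrist_torque"])
J=np.array([580.1,-73.2,91])
pts=np.array([proj(c,J+[42*np.cos(t),42*np.sin(t),0]) for t in np.linspace(0,6.28,80)]).astype(int)
o=cv2.cvtColor(c[0],cv2.COLOR_RGB2BGR);cv2.polylines(o,[pts],True,(0,0,255),1)
cv2.imwrite("pics/w7.png",cv2.resize(o[100:330,220:520],(780,598),interpolation=2))
E
```

```text
time_s: 21.08
eef_pos: [563.4, -7.0, 164.3]
ee_rot: [-0.0, 0.993, 0.12, -0.0]
force: [-0.5, 0.3, -2.9]
grip_width: 0.098
grip_force: 69.5
[563.41  -7.03 164.31] [-0.11  1.31 -3.05] [0.03 0.   0.  ]
```

View pics/w7.png

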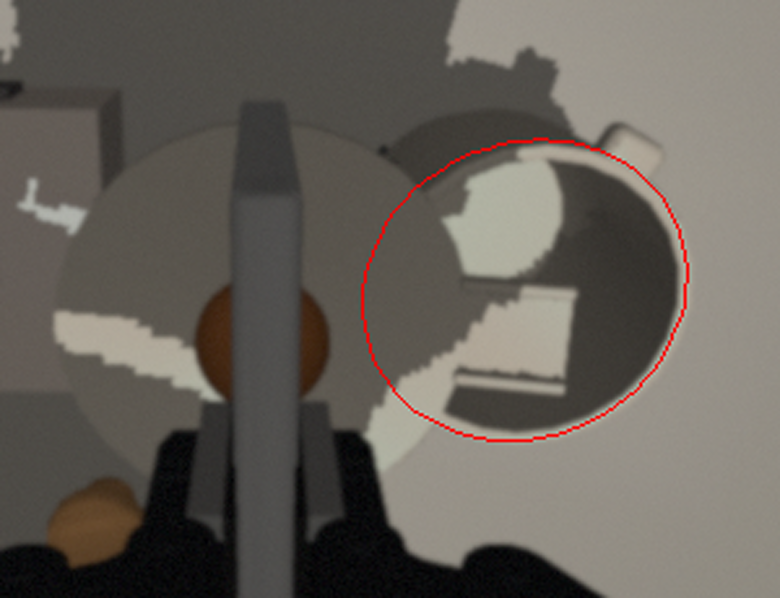

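The lip tip at crop (570,340) is well inside the mouth. The rim still matches the predicted circle, so the jug has not moved. The ball is central at (262,345) and there is no contact force.

```bash
python3 -c "
from rig import ctrl
print(ctrl.finish_job())"
```

```text
the job is handed in; nothing more can be done
None
```

The job is handed in at about 21 s. The dish is held level with the ball in its middle and the lip tip over the jug's mouth, about 22 mm above the rim by calculation; the last pictures show no contact, and the jug has not moved.

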